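# Stow the microscopy cart before it is wheeled away

### The arm

A 7-joint arm with a two-finger parallel gripper is mounted at the origin on a cart in front of the work surface, level with it; the furniture and walls round the work are solid. World frame = base frame: x ahead of the robot, y to its left, z up, the work surface at z = 0. Lengths are in m, angles in rad, forces in N, time in s.
With the tool pointing down it reaches from about 0.4 to 0.85 m from the base axis. Payload 10.4 kg.
Tool frame: the origin (TCP) lies on the centre line of the jaws, within the pads' length; the fingertips stand 14 mm ahead of it and the grasp point (between the pads) lies 5 mm behind it (manip.tip_reach is the distance from the TCP to the fingertips, in m); z points along the fingers, y is the line along which they close (so a half turn about z gives the same grasp; the last joint's range is limited). The gripper opens to 85 mm and grips with 20 to 120 N. Pads are 22 mm wide; open, the fingers measure 114 mm over their backs; the gripper's body (76 mm by 85 mm) begins 54 mm behind the grasp point. The pads swing forward as they close: fully open they stand 13 mm farther back than shut.
Start: joints at [-1.319, 0.332, -0.065, 1.46, 0.022, 1.35, -0.088], TCP at [0.17, 0.602, 0.245] pointing down, gripper open.
Joint ranges: [-2.6, 2.6], [-0.5, 2.12], [-1.47, 1.34], [0.16, 2.42], [-1.27, 4.41], [0.06, 2.06], [-2.6, 2.6]. Speed limits (rad/s): [2.22, 2.22, 2.79, 2.79, 3.14, 3.14, 3.14].

### API

Orientations are given as a unit quaternion [x, y, z, w].
In Python, from workcell import manip gives the robot as it stands.
- The arm moves only by the shell command python3 -m pendant 'ROWS' [FORCE]. ROWS is JSON, a list of rows, each a list of 7 numbers: the shift along the tool's x, y, z in units of 50 mm (1.0 is 50 mm), then the turn, a rotation vector about the tool's x, y, z in units of 8 degrees (1.0 is 8 degrees), then the opening, from -1 (shut) to 1 (fully open), so that 0 is half open. In form: [[dx, dy, dz, ax, ay, az, jaw], ...]. A call has exactly 10 rows; each row is the pose to reach, as a shift and turn from the pose commanded when the call began, along the tool's axes at that moment; what a row does not reach only later rows make up. A row lasts 1/8 s, in which the tool goes at most 62.5 mm and 10.7 degrees, less where a joint would pass 70% of its speed; a pose out of reach is approached as far as the arm can. A call with a gripper value outside its range is refused whole. The fingers move at their own pace and stop on an object; FORCE is the grip in N (left out, the last holds). Time passes only in rows, so rows that repeat a pose let the fingers close, or fill a call up. It gives the time, the measured TCP pose, the force, the opening and the grip force at its end, in the units of the state.
- manip.get_obs(): the state, without advancing time (a new reading comes with each control period).
- manip.camera(name): name is "side" or "top" or "wrist"; returns (picture, depth): 480x640x3 uint8, red, green, blue; 480x640 float32, m along the optical axis (not along the pixel's ray), 0 where there is no reading.
- manip.get_calibration(name): a dict with "fx", "fy", "cx", "cy" (pixels), "xyz" and "orientation" of the camera in the world. Camera axes: x right, y up, looking along -z (the intrinsics and any distortion apply to the point x, -y, -z); pixel columns grow to the right and rows downward; lengths in m; the calibration is good to about 2 mm. A picture is of the moment at which its call begins: read the wrist's pose just before it. get_calibration takes no time and is no camera call; for the wrist camera it gives the pose at the moment of the call.
- manip.hand_in(): hands the job in; it is judged then, once.
Trained networks look in the newest picture that a camera, given by its name, has taken for a name from the list of things; names that differ only in an ending like _2 or _b are one class to them, and where a whole thing is asked for, a point or a joint stands for the part that bears it (a point fixed in the world has none). Each returns a list of dicts, best first, with "p" (0 to 1); they miss things now and then, are a little off and sometimes report something else, mostly with a low value. They report only what shows in the picture. A call takes as long as a camera call. They do not tell look-alikes from the thing itself.
- manip.find_in(thing, camera): "box" ([left, top, right, bottom] in pixels, round what is visible of it).
- manip.trace(thing, camera): "pixels" (480x640 bool, what is visible of it) and "box" ([left, top, right, bottom] in pixels, round what is visible of it).
- manip.tip_of(thing, camera): "pixel" ([column, row] in pixels: a listed point, or the origin of a listed thing).
The state is a dict: "clock": time; "joint_pos": joint angles; "joint_velocities": joint speeds; "tau": joint torques, N m; "position": TCP position; "ee_rot": TCP orientation; "ft_force": force on the tool from outside, world axes, zero at the start; "torque": the same for the moment, N m; "grip_width": opening from 0.0 (shut) to 1.0 (fully open); "grasp_force": force on a finger pad.
Only numpy, scipy, OpenCV 4.12 (cv2) and the standard library are available. Lean on these libraries where they do the work, as an engineer would, in place of code of your own. Each camera call takes 0.05 s, during which the arm holds its last target. There are 200 camera calls.

### The job

This microscopy cart is about to be wheeled away, so sort the five loose things into the holders that keep them from sliding: the two screw-cap specimen pots into the two cups of the pot holder (either way round), the small oil bottle into the round cup of the grey caddy and the little cover-glass box into the square bay beside it, and the flat slide mailer under the spring clip of the metal clip board. Slide the mailer in lengthwise along the plate from the open end, letting its edge lift the clip, until it is well under and lies flat and straight. Keep the pots and the oil bottle upright throughout, and leave everything released and at rest.

Things in the scene. Friction and masses are not known exactly. Their poses are not given: they have to be found in the camera images.
- pot_a: specimen pot, yellow screw cap, 50 mm across the cap, 55 mm tall, about 30 g; body 45 mm across up to z = 43 mm, cap from 42 to 55 mm. Round. Origin: centre of the underside, z up. Hold it in its upper half: the cups are 18 mm deep
- pot_b: the other specimen pot, same size, with a white screw cap. Origin: centre of the underside, z up
- oil_bottle: small amber immersion-oil bottle with a black cap, body 27 mm across and 48 mm tall, cap 18 mm across up to 57 mm, 0.03 kg. Origin: centre of the underside, z up. Hold the body above 20 mm, since its cup is 16 mm deep
- cover_box: flat square box of cover glasses, light grey with a clear lid that stays on, 34 x 34 x 17 mm (lower 11 mm is 32 x 32 mm, lid part 34 x 34 mm), 0.018 kg. Origin: centre of the underside, z up; sides along its x and y
- slide_mailer: flat grey-blue rigid slide mailer (posting case with a glass slide showing in it), 88 x 34 x 6 mm, 0.02 kg, lies flat. Origin: centre of the underside; x along its 88 mm length, y along its 34 mm width, z up. Either end may go under the clip first. Grasp it across the 34 mm width, near the middle or a little towards the trailing end
- pot_holder: fixed white pot holder, 148 x 72 x 22 mm, two round cups in a row along its x. Origin: centre of the underside on the cart top, z up, x away from the robot within 0.18 rad. Cup centres x = -38 and +38 mm, y = 0; inner floor z = 4 mm, rim z = 22 mm; inside 52 mm across low down, flaring from z = 12 mm to 66 mm at the rim, so a pot let down within 8 mm of the centre slides home
- caddy: fixed grey caddy, base 132 x 62 x 4 mm. Origin: centre of the underside on the cart top, z up, x away from the robot within 0.18 rad. Oil cup at x = -36, y = 0 mm: floor z = 4, rim z = 20 mm, inside 37 mm across, flaring to 48 at the rim. Square bay at x = +31, y = 0 mm: floor z = 4 mm, 50 x 50 mm between four L-shaped corner pieces, tops at z = 11 mm, the sides between them open over 34 mm
- clip_board: fixed grey metal plate 144 x 58 x 5 mm, top z = 5 mm. Origin: centre of the underside on the cart top, z up, x away from the robot within 0.18 rad. Spring clip on its centre line, 22 mm wide, 26 mm high: hinged at x = +54; its bend nearly touches the plate at x = +20; the lip rises from there to x = -1 mm, 12 mm above the plate. End stop x = +51 mm. Final mailer centre: about x = -5 (-16 to +6) mm
- spring_clip (a joint): hinge angle of the sprung leaf, rad: 0 shut on the plate, grows as it lifts, 0.7 fully up; about 0.17 with the mailer under it. It presses with about 0.7 N shut and 1.5 N with the mailer in. The mailer, slid along the plate in the board's +x, lifts it by the lip and goes under the bend; this takes up to about 4 N. Steel slides easily on the mailer
Not all that is in view belongs to the job. What is shaped like the oil_bottle but red is not meant.

How it is judged:
By the outcome, as a careful person would: the job done as asked, in the order asked, and still so for the second after the job is handed in, with the robot touching nothing.
It also fails if it takes over 122 s, if anything falls off the work surface, if the arm or the gripper's body presses on something with over 40 N, if the wrist force passes 120 N, or if a joint passes its speed limit or range.

## Working session

There is one attempt and no reset: what is moved stays moved. The work goes in short steps, Python scripts to look and compute and a shell command to move; the robot and the scene stay as the last step left them, time stands still between calls to the robot, and variables do not carry over. Pictures are saved under pics/ and viewed, at most 17 in all, crops included, and the job is handed in when it is done.

```bash
ls; mkdir -p pics
cat > h.py <<'E'
import numpy as np, cv2
from scipy.spatial.transform import Rotation as R
from workcell import manip
def shot(cam,name=None):
    c=manip.get_calibration(cam); p,d=manip.camera(cam)
    if name: cv2.imwrite('pics/'+name,cv2.cvtColor(p,cv2.COLOR_RGB2BGR))
    return c,p,d
def cloud(c,d):
    v,u=np.mgrid[:480,:640]
    P=np.stack([(u-c['cx'])/c['fx']*d,-(v-c['cy'])/c['fy']*d,-d],-1)
    W=P@R.from_quat(c['orientation']).as_matrix().T+np.array(c['xyz'])
    W[d==0]=np.nan
    return W
E
python3 - <<'E'
from h import *
o=manip.get_obs(); print(o['clock'],o['position'],o['ee_rot'],o['grip_width'])
for cam in('top','side'):
    c,p,d=shot(cam,cam+'0.png'); W=cloud(c,d); print(cam,c)
    for t in ['pot_a','oil_bottle','cover_box','slide_mailer','pot_holder','caddy','clip_board']:
        for r in manip.trace(t,cam)[:4]:
            q=W[r['pixels']]; q=q[~np.isnan(q[:,0])]
            if len(q): print(t,round(r['p'],2),np.round(r['box']),'med',np.median(q,0).round(3),'mn',np.percentile(q,2,0).round(3),'mx',np.percentile(q,98,0).round(3))
E
```

```text
pics
0.0 [0.16952356 0.60118654 0.24449433] [ 1.36970276e-01  9.90574892e-01 -7.23432551e-04 -5.32091028e-05] 1.0021840200716992
top {'fx': 572.2126041012286, 'fy': 572.2126041012286, 'cx': 321.97326476987126, 'cy': 245.71172424278703, 'xyz': array([0.4067881 , 0.22473998, 0.98133679]), 'orientation': array([ 0.0466734 , -0.04954143, -0.70302379,  0.70790168])}
pot_a 0.96 [254. 285. 285. 317.] med [0.443 0.306 0.054] mn [ 0.421  0.283 -0.   ] mx [0.466 0.33  0.058]
pot_a 0.88 [312. 264. 341. 291.] med [0.481 0.221 0.055] mn [0.46  0.199 0.051] mx [0.503 0.244 0.058]
oil_bottle 0.86 [415. 163. 435. 186.] med [0.66  0.051 0.042] mn [0.652 0.035 0.001] mx [0.674 0.061 0.06 ]
oil_bottle 0.65 [347. 313. 366. 326.] med [0.414 0.165 0.044] mn [0.402 0.152 0.02 ] mx [0.425 0.177 0.059]
cover_box 0.78 [210. 308. 239. 331.] med [0.414 0.384 0.017] mn [0.398 0.368 0.013] mx [0.431 0.402 0.02 ]
cover_box 0.28 [227. 180. 267. 265.] med [0.576 0.353 0.007] mn [0.508 0.319 0.001] mx [0.643 0.383 0.024]
slide_mailer 0.86 [285. 317. 338. 358.] med [0.389 0.242 0.006] mn [0.358 0.203 0.002] mx [0.419 
[... 1141 characters left out ...]
.174 0.031] mn [0.399 0.163 0.004] mx [0.424 0.18  0.057]
cover_box 0.77 [355. 322. 392. 348.] med [0.412 0.396 0.016] mn [0.393 0.371 0.001] mx [0.43  0.406 0.018]
cover_box 0.75 [223. 270. 255. 281.] med [0.631 0.248 0.015] mn [0.601 0.237 0.008] mx [0.652 0.261 0.026]
slide_mailer 0.96 [370. 270. 412. 298.] med [0.384 0.251 0.006] mn [0.355 0.206 0.001] mx [0.412 0.288 0.008]
pot_holder 0.94 [207. 295. 310. 331.] med [0.57  0.348 0.01 ] mn [0.506 0.319 0.   ] mx [0.639 0.384 0.023]
caddy 0.61 [221. 239. 298. 264.] med [0.604 0.151 0.005] mn [0.549 0.119 0.001] mx [0.674 0.178 0.02 ]
clip_board 0.77 [212. 262. 300. 293.] med [0.6   0.251 0.005] mn [0.531 0.207 0.   ] mx [0.662 0.278 0.024]
```

View pics/top0.png

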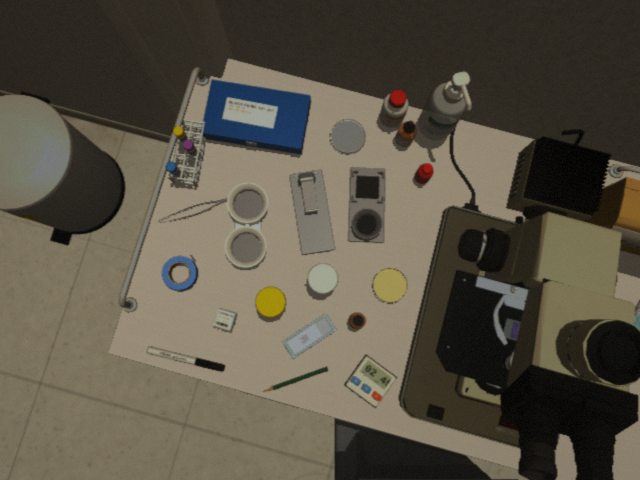

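View pics/side0.png

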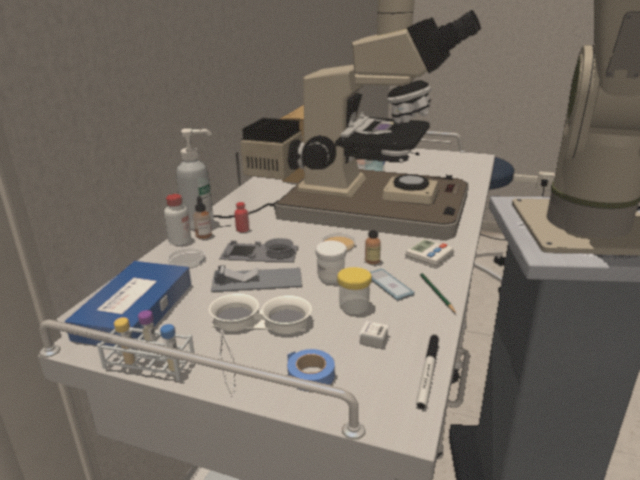

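Run:
```python
import cv2,numpy as np
t=cv2.imread('pics/top0.png'); s=cv2.imread('pics/side0.png')
a=cv2.resize(t[140:365,195:445],(800,600*250*225//(250*225)),interpolation=cv2.INTER_CUBIC)
cv2.imwrite('pics/crop0.png',a)
```

```text
(no output)
```

View pics/crop0.png

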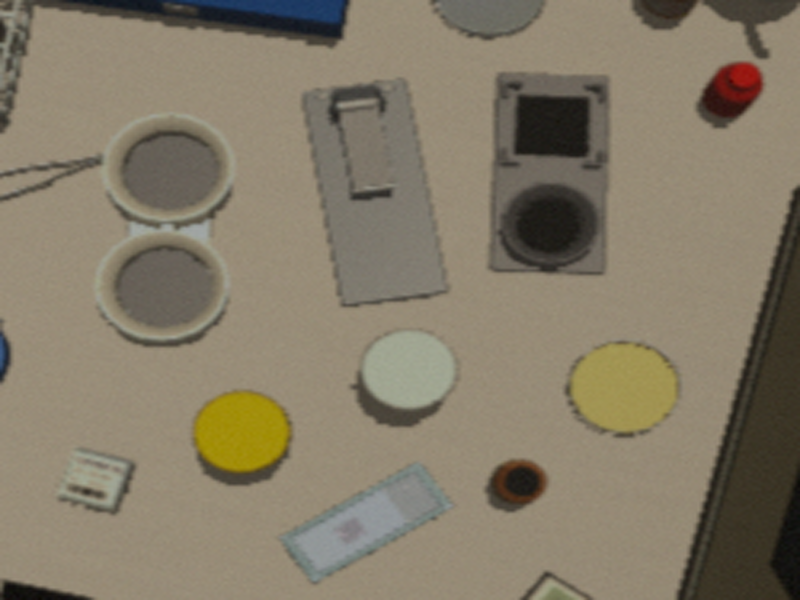

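The oil bottle could be confused with three things: amber with a black cap at (357,320), a red one at (425,173) that is excluded, and a taller dropper bottle at (407,130). I pick (357,320). For the pots, yellow is at (270,302) and white at (322,278). The flat yellow disc at (390,285) is only a dish. The cover box is at (225,319), the mailer at (309,335), the holder at (246,225), the board at (311,212) and the caddy at (367,205). The crop confirms these choices.

Run:
```python
from h import *
print(manip.tip_reach)
res={}
allp={}
for cam in('top','side'):
    c,p,d=shot(cam); W=cloud(c,d); allp[cam]=(W,p)
    def pts(box,zlo,zhi):
        x0,x1,y0,y1=box; m=(W[...,0]>x0)&(W[...,0]<x1)&(W[...,1]>y0)&(W[...,1]<y1)&(W[...,2]>zlo)&(W[...,2]<zhi)
        return W[m],p[m]
    def rep(n,box,zlo,zhi):
        q,_=pts(box,zlo,zhi)
        if len(q)<5: print(cam,n,'few');return
        (cx,cy),(w,h),a=cv2.minAreaRect((q[:,:2]*1000).astype(np.float32))
        print(cam,n,len(q),'rect c',round(cx,1),round(cy,1),'size',round(w,1),round(h,1),'ang',round(a,1),'mean',(q.mean(0)*1000).round(1),'ztop',np.percentile(q[:,2],90).round(4))
    rep('pot_a',(.40,.49,.26,.35),.05,.065)
    rep('pot_b',(.44,.53,.18,.26),.05,.065)
    rep('bottle',(.38,.45,.13,.2),.053,.065)
    rep('bottle body',(.38,.45,.13,.2),.02,.065)
    rep('box',(.37,.46,.34,.43),.013,.025)
    rep('mailer',(.33,.45,.19,.295),.0035,.012)
    rep('holder',(.48,.67,.305,.40),.016,.03)
    rep('board',(.5,.70,.197,.29),.003,.03)
    rep('clip',(.5,.70,.20,.29),.010,.03)
    rep('caddy',(.52,.70,.105,.185),.003,.03)
    rep('caddy corners',(.605,.70,.105,.185),.0085,.014)
    rep('caddy ring',(.52,.635,.105,.185),.016,.03)
# occupancy heights from top
W=np.concatenate([allp[k][0].reshape(-1,3) for k in allp]); W=W[~np.isnan(W[:,0])]
for x in np.arange(.1,.8,.05):
    r=[]
    for y in np.arange(-.15,.3,.03):
        m=(abs(W[:,0]-x)<.025)&(abs(W[:,1]-y)<.015)&(W[:,2]<.7)
        r.append('%4d'%(1000*W[m,2].max()) if m.any() else '  --')
    print('x%.2f'%x,' '.join(r))
```

```text
0.014
top pot_a 740 rect c 441.8 304.8 size 48.3 48.5 ang 0.9 mean [442.3 305.   54.5] ztop 0.0567
top pot_b 721 rect c 482.0 221.8 size 47.6 47.2 ang 0.5 mean [481.9 221.6  54.4] ztop 0.0564
top bottle 95 rect c 414.2 164.0 size 15.7 17.2 ang 46.1 mean [414.1 163.7  56.8] ztop 0.0593
top bottle body 224 rect c 413.9 164.5 size 25.4 26.0 ang 89.7 mean [413.6 165.   47.5] ztop 0.0578
top box 399 rect c 414.4 385.2 size 33.7 33.5 ang 73.8 mean [414.1 385.1  16.9] ztop 0.0192
top mailer 1082 rect c 387.7 243.7 size 117.0 99.9 ang 3.2 mean [386.7 242.2   6.3] ztop 0.0084
top holder 1046 rect c 575.3 351.5 size 70.4 145.7 ang 88.8 mean [575.6 353.   20.3] ztop 0.0232
top board 2606 rect c 599.5 243.4 size 198.6 92.7 ang 0.0 mean [600.5 240.7   7.7] ztop 0.0169
top clip 477 rect c 610.9 240.2 size 114.1 31.2 ang 10.0 mean [635.5 246.1  17.5] ztop 0.024
top caddy 2237 rect c 610.4 145.4 size 177.5 79.5 ang 0.2 mean [612.1 145.5   7.4] ztop 0.0173
top caddy corners 80 rect c 642.3 143.3 size 55.6 61.7 ang 88.5 mean [641.7 144.2  10.9] ztop 0.0124
top caddy ring 269 rect c 578.4 146.4 size 51
[... 1647 characters left out ...]
43  375  178  178   45   21   20   19   11   10   11
x0.40  175  343  438  443  442  357  178  179   37    6   60   60   11   10   10
x0.45  285  340  344  345  345  184  179  179   16   13   42   43   59   58   58
x0.50  284  284  286  287  286  181  177   42   15   16   13    5   59   58    5
x0.55  273  276  278  278  245  160  156    6    4   23   25   23   10   10    9
x0.60  166  166  166  133   45   46   45    5    5   24   22   25   10   23   12
x0.65  166  168  167    5   26    6   60   60    5   13   11   18    9   28   28
x0.70  163  165  164    5    9  190  189   49   64    7   13   11   11    6   38
x0.75  406  407  409  409    5  194  195  127   93   93   12   13   10   38   39
```

```bash
cat >> h.py <<'E'
def go(*wps):
    """wps: (x,y,z mm, angle of tool y in deg or None). prints tool-unit shifts from current pose"""
    o=manip.get_obs(); p=np.array(o['position'])*1000; r=R.from_quat(o['ee_rot']); M=r.as_matrix()
    cur=np.degrees(np.arctan2(M[1,1],M[0,1]))
    print('t',round(o['clock'],2),'pos',p.round(1),'yaw',round(cur,1),'tilt',(M[:2,2]*57.3).round(2),'w',round(o['grip_width'],3),'gf',round(float(np.max(o['grasp_force'])),1),'f',np.round(o['ft_force'],1))
    for x,y,z,a in wps:
        s=M.T@(np.array([x,y,z])-p)/50
        if a is None: t=np.zeros(3)
        else:
            d=(a-cur+90)%180-90
            # target: tool straight down, y at cur+d
            b=np.radians(cur+d); Y=np.array([np.cos(b),np.sin(b),0]);Z=np.array([0,0,-1.])
            T=np.stack([np.cross(Y,Z),Y,Z],1)
            t=np.degrees(R.from_matrix(M.T@T).as_rotvec())/8
        print((x,y,z,a),'->',s.round(2),t.round(2))
E
python3 - <<'E'
from h import *
go((441,306,130,89),(441,306,40,89))
for cam in('top','side'):
    c,p,d=shot(cam); W=cloud(c,d)
    for t,zl in(('slide_mailer',.0),('clip_board',.0),('pot_holder',.005),('caddy',.002)):
        for r in manip.trace(t,cam):
            q=W[r['pixels']]; q=q[(q[:,2]>zl)&(q[:,2]<.012 if t!='pot_holder' else q[:,2]<.04)]
            if len(q)<200: continue
            k=np.median(q,0); 
            (cx,cy),(w,h),a=cv2.minAreaRect((q[:,:2]*1000).astype(np.float32))
            e=np.linalg.eigh(np.cov(q[:,:2].T))[1][:,1]
            print(cam,t,round(r['p'],2),round(cx,1),round(cy,1),'sz',round(w,1),round(h,1),'a',round(a,1),'pca',np.degrees(np.arctan2(e[1],e[0])).round(1),'mean',(q.mean(0)*1000).round(1))
E
```

```text
t 0.9 pos [169.6 601.5 245.3] yaw 74.3 tilt [0. 0.] w 0.995 gf 0.0 f [-0.9 -0.2 -0.4]
(441, 306, 130, 89) -> [-6.83 -4.22  2.31] [ 0.   -0.   -1.84]
(441, 306, 40, 89) -> [-6.83 -4.22  4.11] [ 0.   -0.   -1.84]
top slide_mailer 0.84 388.9 243.2 sz 35.8 88.7 a 32.5 pca 123.4 mean [388.6 242.4   6.1]
top clip_board 0.92 602.2 240.8 sz 142.3 58.4 a 9.9 pca -169.6 mean [593.5 239.7   5.4]
top pot_holder 0.72 575.1 351.9 sz 70.7 145.6 a 88.8 pca 178.6 mean [576.2 353.1  15. ]
top caddy 0.79 614.4 144.9 sz 61.7 131.9 a 88.2 pca 177.5 mean [618.8 145.3   4.9]
top caddy 0.21 601.6 241.1 sz 145.4 58.9 a 9.4 pca -170.2 mean [592.8 239.4   5.5]
side slide_mailer 0.81 385.1 245.0 sz 36.0 89.5 a 34.0 pca 120.4 mean [382.8 250.6   5.6]
side clip_board 0.84 600.2 235.1 sz 145.6 77.7 a 8.5 pca -164.0 mean [592.  248.4   5.1]
side pot_holder 0.87 571.5 353.7 sz 72.2 145.1 a 89.4 pca 177.9 mean [572.  348.7  14.3]
side pot_holder 0.18 385.4 245.4 sz 35.4 89.4 a 33.2 pca 121.3 mean [383.8 247.4   6.1]
side caddy 0.87 611.8 147.1 sz 64.9 131.1 a 87.8 pca 174.9 mean [614.3 150.9   5.1]
```

```bash
python3 -m pendant '[[-1,-0.6,0.3,0,0,-0.3,1],[-2,-1.2,0.7,0,0,-0.6,1],[-3,-1.8,1,0,0,-0.9,1],[-4,-2.5,1.3,0,0,-1.2,1],[-5,-3.1,1.7,0,0,-1.5,1],[-6,-3.7,2,0,0,-1.84,1],[-6.83,-4.22,2.31,0,0,-1.84,1],[-6.83,-4.22,2.31,0,0,-1.84,1],[-6.83,-4.22,2.31,0,0,-1.84,1],[-6.83,-4.22,2.31,0,0,-1.84,1]]' 30
python3 - <<'E'
from h import *
go((441,306,40,89))
c,p,d=shot('wrist','w1.png');W=cloud(c,d)
m=(W[...,2]>.05)&(W[...,2]<.06)&(abs(W[...,0]-.441)<.045)&(abs(W[...,1]-.306)<.04)
q=W[m];print(len(q),q.mean(0)*1000, cv2.minAreaRect((q[:,:2]*1000).astype(np.float32)) if len(q)>5 else '')
E
```

```text
clock: 2.65
position: [0.4403, 0.3072, 0.1302]
ee_rot: [0.008, 1.0, 0.0, 0.0]
ft_force: [0.2, 0.3, -0.4]
grip_width: 0.994
grasp_force: 0.0
t 2.65 pos [440.3 307.2 130.2] yaw 89.1 tilt [0.01 0.05] w 0.994 gf 0.0 f [ 0.2  0.3 -0.4]
(441, 306, 40, 89) -> [-0.01 -0.03  1.8 ] [0.01 0.   0.01]
6933 [439.13177085 304.40393312  55.18684994] ((440.4497375488281, 304.38629150390625), (49.40188980102539, 49.431251525878906), 22.664621353149414)
```

View pics/w1.png

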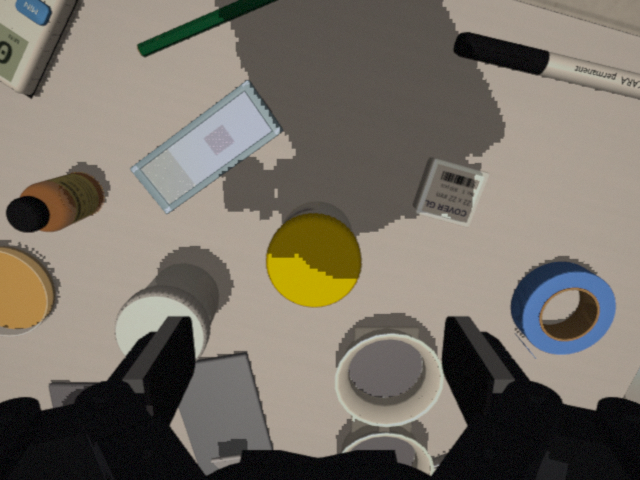

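The wrist view shows the yellow pot at (313,260), midway between the open fingers. Depth puts it at (440.5, 304.7), so I'll descend.

```bash
python3 -m pendant '[[0,-0.04,0.6,0,0,0,1],[0,-0.04,1.2,0,0,0,1],[0,-0.04,1.6,0,0,0,1],[0,-0.04,1.8,0,0,0,1],[0,-0.04,1.8,0,0,0,-0.3],[0,-0.04,1.8,0,0,0,-0.3],[0,-0.04,1.8,0,0,0,-0.3],[0,-0.04,1.8,0,0,0,-0.3],[0,-0.04,1.8,0,0,0,-0.3],[0,-0.04,1.8,0,0,0,-0.3]]' 30
python3 - <<'E'
from h import *
go((440,305,130,89),(611.5,352,130,89),(611.5,352,44,89))
E
```

```text
clock: 3.95
position: [0.4416, 0.3043, 0.041]
ee_rot: [0.009, 1.0, 0.001, 0.001]
ft_force: [-0.9, -0.9, 5.9]
grip_width: 0.552
grasp_force: 30.4
t 3.95 pos [441.6 304.3  41. ] yaw 89.0 tilt [0.08 0.07] w 0.552 gf 30.4 f [-0.9 -0.9  5.9]
(440, 305, 130, 89) -> [ 0.03  0.02 -1.78] [ 0.01  0.01 -0.  ]
(611.5, 352, 130, 89) -> [-3.38  1.02 -1.77] [ 0.01  0.01 -0.  ]
(611.5, 352, 44, 89) -> [-3.38  1.02 -0.05] [ 0.01  0.01 -0.  ]
```

```bash
python3 -m pendant '[[0,0,-0.8,0,0,0,-0.3],[0,0,-1.5,0,0,0,-0.3],[-0.9,0.3,-1.5,0,0,0,-0.3],[-1.8,0.6,-1.5,0,0,0,-0.3],[-2.7,0.85,-1.5,0,0,0,-0.3],[-3.38,1.02,-1.5,0,0,0,-0.3],[-3.38,1.02,-1.5,0,0,0,-0.3],[-3.38,1.02,-0.9,0,0,0,-0.3],[-3.38,1.02,-0.5,0,0,0,-0.3],[-3.38,1.02,-0.5,0,0,0,-0.3]]'
python3 - <<'E'
from h import *
go((611.5,352,46,89))
c,p,d=shot('wrist','w2.png')
shot('side','s2.png')
E
```

```text
clock: 5.2
position: [0.6093, 0.3513, 0.0631]
ee_rot: [0.009, 1.0, -0.001, -0.002]
ft_force: [-0.3, -1.0, -0.9]
grip_width: 0.552
grasp_force: 31.1
t 5.2 pos [609.3 351.3  63.1] yaw 89.0 tilt [-0.18 -0.09] w 0.552 gf 31.1 f [-0.3 -1.  -0.9]
(611.5, 352, 46, 89) -> [-0.05  0.01  0.34] [-0.01 -0.02 -0.  ]
```

View pics/s2.png

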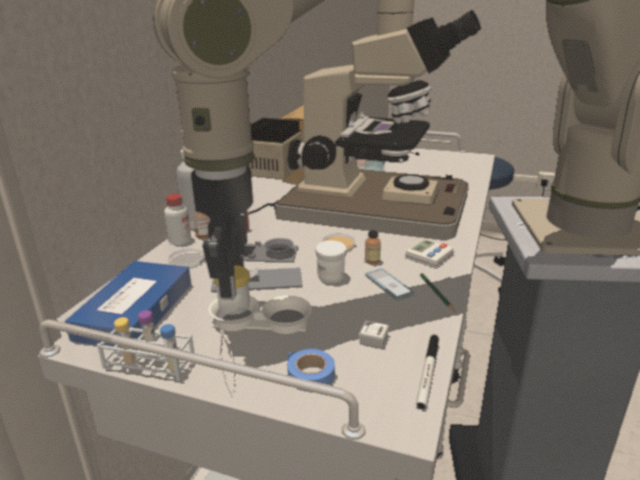

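The pot is upright above the far cup at (235,300). I'll lower it, release and lift.

```bash
python3 -m pendant '[[-0.03,0.01,0.2,0,0,0,-0.3],[-0.03,0.01,0.34,0,0,0,-0.3],[-0.03,0.01,0.36,0,0,0,-0.3],[-0.03,0.01,0.36,0,0,0,0.6],[-0.03,0.01,0.36,0,0,0,0.6],[-0.03,0.01,0.36,0,0,0,0.8],[-0.03,0.01,0.1,0,0,0,0.8],[-0.03,0.01,-0.6,0,0,0,0.8],[-0.03,0.01,-1.3,0,0,0,1],[-0.03,0.01,-1.5,0,0,0,1]]'
python3 - <<'E'
from h import *
go((480.5,223,115,89),(480.5,223,40,89))
E
```

```text
clock: 6.55
position: [0.6137, 0.3529, 0.1438]
ee_rot: [0.009, 1.0, 0.001, 0.002]
ft_force: [-0.1, 0.3, -0.5]
grip_width: 1.003
grasp_force: 0.0
t 6.55 pos [613.7 352.9 143.8] yaw 89.0 tilt [0.24 0.17] w 1.003 gf 0.0 f [-0.1  0.3 -0.5]
(480.5, 223, 115, 89) -> [ 2.62 -2.65  0.56] [ 0.02  0.03 -0.  ]
(480.5, 223, 40, 89) -> [ 2.63 -2.65  2.06] [ 0.02  0.03 -0.  ]
```

```bash
python3 -m pendant '[[0.7,-0.7,0.2,0,0,0,1],[1.4,-1.4,0.4,0,0,0,1],[2.1,-2.1,0.5,0,0,0,1],[2.63,-2.65,0.6,0,0,0,1],[2.63,-2.65,0.7,0,0,0,1],[2.63,-2.65,0.8,0,0,0,1],[2.63,-2.65,0.8,0,0,0,1],[2.63,-2.65,0.8,0,0,0,1],[2.63,-2.65,0.8,0,0,0,1],[2.63,-2.65,0.8,0,0,0,1]]'
python3 - <<'E'
from h import *
c,p,d=shot('wrist');W=cloud(c,d)
m=(W[...,2]>.05)&(W[...,2]<.06)&(abs(W[...,0]-.4805)<.04)&(abs(W[...,1]-.222)<.04)
q=W[m];print(len(q), cv2.minAreaRect((q[:,:2]*1000).astype(np.float32)) if len(q)>5 else '')
go((480.5,223,40,89))
c,p,d=shot('top');W=cloud(c,d)
m=(W[...,2]>.052)&(W[...,2]<.065)&(abs(W[...,0]-.611)<.04)&(abs(W[...,1]-.352)<.04)
q=W[m];print('pot_a now',len(q), cv2.minAreaRect((q[:,:2]*1000).astype(np.float32)),q[:,2].mean())
E
```

```text
clock: 7.8
position: [0.4787, 0.2223, 0.0998]
ee_rot: [0.009, 1.0, 0.0, 0.0]
ft_force: [0.2, 0.4, 0.0]
grip_width: 1.004
grasp_force: 0.0
9044 ((479.6256408691406, 220.42819213867188), (49.3853759765625, 49.217979431152344), 35.538822174072266)
t 7.85 pos [478.6 222.2  99.9] yaw 89.0 tilt [0.01 0.01] w 0.998 gf 0.0 f [0.3 0.4 0.1]
(480.5, 223, 40, 89) -> [-0.04  0.02  1.2 ] [ 0.  0. -0.]
pot_a now 715 ((613.184814453125, 353.08782958984375), (49.002628326416016, 48.463558197021484), 1.538155436515808) 0.05840741172974601
```

```bash
python3 -m pendant '[[-0.02,-0.02,0.5,0,0,0,1],[-0.02,-0.02,0.9,0,0,0,1],[-0.02,-0.02,1.18,0,0,0,1],[-0.02,-0.02,1.18,0,0,0,1],[-0.02,-0.02,1.18,0,0,0,-0.3],[-0.02,-0.02,1.18,0,0,0,-0.3],[-0.02,-0.02,1.18,0,0,0,-0.3],[-0.02,-0.02,1.18,0,0,0,-0.3],[-0.02,-0.02,1.18,0,0,0,-0.3],[-0.02,-0.02,1.18,0,0,0,-0.3]]'
python3 - <<'E'
from h import *
go((535.5,353,115,89),(535.5,353,46,89))
E
```

```text
clock: 9.15
position: [0.4803, 0.2215, 0.0418]
ee_rot: [0.009, 1.0, 0.001, 0.001]
ft_force: [-0.8, -1.0, 6.9]
grip_width: 0.559
grasp_force: 30.5
t 9.15 pos [480.3 221.5  41.8] yaw 89.0 tilt [0.1  0.06] w 0.559 gf 30.5 f [-0.8 -1.   6.9]
(535.5, 353, 115, 89) -> [-1.06  2.65 -1.46] [ 0.01  0.01 -0.  ]
(535.5, 353, 46, 89) -> [-1.06  2.65 -0.08] [ 0.01  0.01 -0.  ]
```

```bash
python3 -m pendant '[[0,0,-0.8,0,0,0,-0.3],[0,0.3,-1.3,0,0,0,-0.3],[-0.3,1.1,-1.3,0,0,0,-0.3],[-0.7,1.9,-1.3,0,0,0,-0.3],[-1.06,2.65,-1.3,0,0,0,-0.3],[-1.06,2.65,-1.3,0,0,0,-0.3],[-1.06,2.65,-0.9,0,0,0,-0.3],[-1.06,2.65,-0.5,0,0,0,-0.3],[-1.06,2.65,-0.5,0,0,0,-0.3],[-1.06,2.65,-0.5,0,0,0,-0.3]]'
python3 - <<'E'
from h import *
go((535.5,353,46,89))
E
python3 -m pendant '[[0,0,0.2,0,0,0,-0.3],[0,0,0.4,0,0,0,-0.3],[0,0,0.41,0,0,0,-0.3],[0,0,0.41,0,0,0,0.6],[0,0,0.41,0,0,0,0.6],[0,0,0.41,0,0,0,0.8],[0,0,0.1,0,0,0,0.8],[0,0,-0.6,0,0,0,0.8],[0,0,-1.3,0,0,0,1],[0,0,-1.3,0,0,0,1]]'
python3 - <<'E'
from h import *
go((412.4,165,125,30),(412.4,165,125,89))
c,p,d=shot('wrist','w3.png')
c,p,d=shot('side','s3.png');W=cloud(c,d)
m=(W[...,2]>.05)&(W[...,2]<.065)&(abs(W[...,0]-.536)<.04)&(abs(W[...,1]-.352)<.04)
q=W[m];print('pot_b',len(q), cv2.minAreaRect((q[:,:2]*1000).astype(np.float32)),np.percentile(q[:,2],[50,95]))
E
```

```text
clock: 10.4
position: [0.535, 0.3523, 0.0659]
ee_rot: [0.009, 1.0, 0.0, 0.0]
ft_force: [-0.6, 0.1, 0.3]
grip_width: 0.558
grasp_force: 31.1
t 10.4 pos [535.  352.3  65.9] yaw 88.9 tilt [0. 0.] w 0.558 gf 31.1 f [-0.6  0.1  0.3]
(535.5, 353, 46, 89) -> [-0.01  0.01  0.4 ] [ 0.    0.   -0.01]
clock: 11.65
position: [0.5366, 0.3538, 0.1353]
ee_rot: [0.009, 1.0, 0.002, 0.003]
ft_force: [0.9, -0.8, -0.5]
grip_width: 0.997
grasp_force: 0.0
t 11.65 pos [536.6 353.8 135.3] yaw 89.0 tilt [0.3  0.24] w 0.997 gf 0.0 f [ 0.9 -0.8 -0.5]
(412.4, 165, 125, 30) -> [ 2.42 -3.82  0.18] [0.05 0.02 7.37]
(412.4, 165, 125, 89) -> [ 2.42 -3.82  0.18] [ 0.03  0.04 -0.  ]
pot_b 704 ((533.7305297851562, 355.77618408203125), (49.45413589477539, 49.06100845336914), 61.068511962890625) [0.0581563  0.05955908]
```

```bash
python3 -m pendant '[[0.6,-0.9,0.1,0,0,0,1],[1.2,-1.9,0.2,0,0,0,0.6],[1.8,-2.8,0.3,0,0,0,0.4],[2.42,-3.75,0.4,0.02,0.03,0,0.2],[2.42,-3.82,0.6,0.02,0.03,0,0.2],[2.42,-3.82,0.7,0.02,0.03,0,0.2],[2.42,-3.82,0.7,0.02,0.03,0,0.2],[2.42,-3.82,0.7,0.02,0.03,0,0.2],[2.42,-3.82,0.7,0.02,0.03,0,0.2],[2.42,-3.82,0.7,0.02,0.03,0,0.2]]'
python3 - <<'E'
from h import *
c,p,d=shot('wrist','w4.png');W=cloud(c,d)
m=(W[...,2]>.053)&(W[...,2]<.065)&(abs(W[...,0]-.412)<.025)&(abs(W[...,1]-.165)<.02)
q=W[m];print(len(q), cv2.minAreaRect((q[:,:2]*1000).astype(np.float32)) if len(q)>5 else '')
go((412.4,165,35,89))
E
```

```text
clock: 13.0
position: [0.4106, 0.1641, 0.0959]
ee_rot: [0.009, 1.0, -0.001, -0.002]
ft_force: [-0.2, 0.1, -0.5]
grip_width: 0.596
grasp_force: 0.0
1267 ((411.8700866699219, 162.78160095214844), (17.23756980895996, 17.49440574645996), 0.41850951313972473)
t 13.05 pos [410.6 164.   95.9] yaw 89.0 tilt [-0.24 -0.15] w 0.605 gf 0.0 f [-0.2  0.9 -0.5]
(412.4, 165, 35, 89) -> [-0.04  0.02  1.22] [-0.02 -0.03 -0.  ]
```

View pics/w4.png

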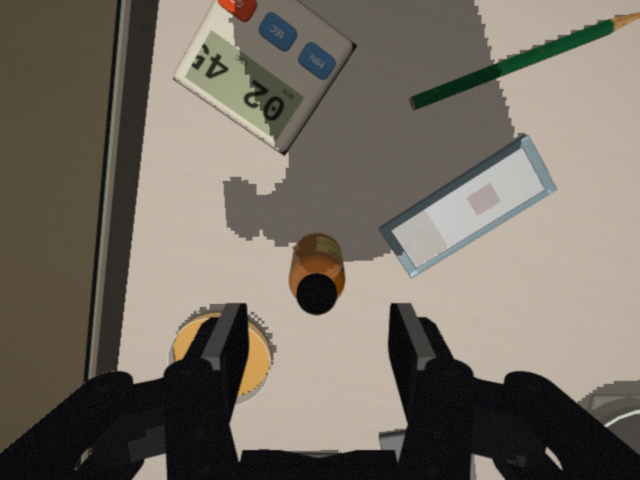

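The amber bottle with its black cap at (317,293) sits midway between the jaws. The microscope base is well to the left.

```bash
python3 -m pendant '[[-0.03,-0.01,0.5,0,0,0,0.2],[-0.03,-0.01,0.9,0,0,0,0.2],[-0.03,-0.01,1.2,0,0,0,0.2],[-0.03,-0.01,1.2,0,0,0,0.2],[-0.03,-0.01,1.2,0,0,0,-0.6],[-0.03,-0.01,1.2,0,0,0,-0.6],[-0.03,-0.01,1.2,0,0,0,-0.6],[-0.03,-0.01,1.2,0,0,0,-0.6],[-0.03,-0.01,1.2,0,0,0,-0.6],[-0.03,-0.01,1.2,0,0,0,-0.6]]' 25
python3 - <<'E'
from h import *
go((577,147,100,88),(577,147,40,88))
E
```

```text
clock: 14.3
position: [0.4123, 0.1635, 0.0365]
ee_rot: [0.009, 1.0, -0.001, -0.002]
ft_force: [-0.4, -0.7, 7.2]
grip_width: 0.309
grasp_force: 25.4
t 14.3 pos [412.3 163.5  36.5] yaw 89.0 tilt [-0.18 -0.11] w 0.309 gf 25.4 f [-0.4 -0.7  7.2]
(577, 147, 100, 88) -> [-3.3  -0.27 -1.28] [-0.01 -0.02  0.12]
(577, 147, 40, 88) -> [-3.3  -0.27 -0.08] [-0.01 -0.02  0.12]
```

```bash
python3 -m pendant '[[0,0,-0.7,0,0,0,-0.6],[-0.3,0.1,-1.2,0,0,0,-0.6],[-1.2,0.1,-1.2,0,0,0,-0.6],[-2.1,0.1,-1.2,0,0,0.06,-0.6],[-2.9,-0.1,-1.2,0,0,0.12,-0.6],[-3.3,-0.27,-1.2,0,0,0.12,-0.6],[-3.3,-0.27,-1,0,0,0.12,-0.6],[-3.3,-0.27,-0.7,0,0,0.12,-0.6],[-3.3,-0.27,-0.55,0,0,0.12,-0.6],[-3.3,-0.27,-0.55,0,0,0.12,-0.6]]'
python3 - <<'E'
from h import *
c,p,d=shot('wrist','w5.png');W=cloud(c,d)
m=(W[...,2]>.014)&(W[...,2]<.025)&(abs(W[...,0]-.577)<.03)&(abs(W[...,1]-.147)<.03)
q=W[m];print(len(q), cv2.minAreaRect((q[:,:2]*1000).astype(np.float32)) if len(q)>5 else '')
c,p,d=shot('side','s5.png');W=cloud(c,d)
m=(W[...,2]>.02)&(W[...,2]<.09)&(abs(W[...,0]-.577)<.012)&(abs(W[...,1]-.147)<.03)
q=W[m];
go((577,147,40,88))
E
```

```text
clock: 15.55
position: [0.5755, 0.1471, 0.0618]
ee_rot: [0.017, 1.0, -0.002, -0.003]
ft_force: [0.4, 0.2, 0.3]
grip_width: 0.303
grasp_force: 24.9
2441 ((567.9700317382812, 145.55783081054688), (52.53706359863281, 34.892242431640625), 87.1994400024414)
t 15.65 pos [576.4 147.1  62.9] yaw 88.0 tilt [-0.23 -0.14] w 0.306 gf 24.9 f [ 0.   1.2 -0.6]
(577, 147, 40, 88) -> [-0.01 -0.    0.46] [-0.02 -0.03  0.  ]
```

Run:
```python
import cv2,numpy as np
a=cv2.imread('pics/w5.png');b=cv2.imread('pics/s5.png')[150:300,180:380]
cv2.imwrite('pics/c5.png',np.hstack([cv2.resize(a,(400,300)),cv2.resize(b,(400,300))]))
```

```text
(no output)
```

View pics/c5.png

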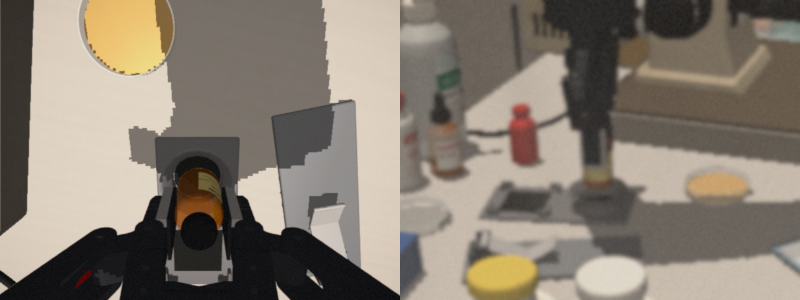

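The bottle is upright over the oil cup; in the left half it is at (200,210), inside the ring. I'll lower it and release.

```bash
python3 -m pendant '[[0,-0.02,0.25,0,0,0,-0.6],[0,-0.02,0.42,0,0,0,-0.6],[0,-0.02,0.44,0,0,0,-0.6],[0,-0.02,0.44,0,0,0,0],[0,-0.02,0.44,0,0,0,0.1],[0,-0.02,0.44,0,0,0,0.2],[0,-0.02,0.1,0,0,0,0.2],[0,0,-0.6,0,0,0,0.2],[0,0,-1.3,0,0,0,0.2],[0,0,-1.3,0,0,0,0.2]]'
python3 - <<'E'
from h import *
go((413,385.5,100,74),(413,385.5,100,-16))
c,p,d=shot('side');W=cloud(c,d)
m=(W[...,2]>.045)&(W[...,2]<.07)&(abs(W[...,0]-.577)<.03)&(abs(W[...,1]-.147)<.03)
q=W[m];print(len(q), cv2.minAreaRect((q[:,:2]*1000).astype(np.float32)) if len(q)>5 else '',np.percentile(q[:,2],95))
E
```

```text
clock: 16.9
position: [0.5789, 0.1475, 0.1319]
ee_rot: [0.017, 1.0, -0.0, 0.001]
ft_force: [-0.0, 0.3, -0.6]
grip_width: 0.597
grasp_force: 0.0
t 16.9 pos [578.9 147.5 131.9] yaw 88.0 tilt [ 0.1  -0.01] w 0.597 gf 0.0 f [-0.   0.3 -0.6]
(413, 385.5, 100, 74) -> [3.48 4.64 0.63] [0.   0.01 1.75]
(413, 385.5, 100, -16) -> [3.48 4.64 0.63] [-0.01  0.01 -9.5 ]
128 ((574.8412475585938, 150.69859313964844), (17.399986267089844, 20.885557174682617), 73.40243530273438) 0.0611824630326918
```

```bash
python3 -m pendant '[[0.6,0.8,0.1,0,0,0.3,0.2],[1.2,1.6,0.2,0,0,0.6,0.2],[1.8,2.4,0.3,0,0,0.9,0.2],[2.4,3.2,0.4,0,0,1.3,0.2],[3,4,0.6,0,0,1.75,0.2],[3.48,4.64,0.9,0,0,1.75,0.3],[3.48,4.64,1.2,0,0,1.75,0.3],[3.48,4.64,1.2,0,0,1.75,0.3],[3.48,4.64,1.2,0,0,1.75,0.3],[3.48,4.64,1.2,0,0,1.75,0.3]]'
python3 - <<'E'
from h import *
c,p,d=shot('wrist','w6.png');W=cloud(c,d)
m=(W[...,2]>.012)&(W[...,2]<.022)&(abs(W[...,0]-.413)<.04)&(abs(W[...,1]-.386)<.04)
q=W[m];print(len(q), cv2.minAreaRect((q[:,:2]*1000).astype(np.float32)) if len(q)>5 else '')
go((413,385.5,18,74))
E
```

```text
clock: 18.2
position: [0.4117, 0.3841, 0.0684]
ee_rot: [0.14, 0.99, -0.001, -0.002]
ft_force: [0.9, -0.6, -0.3]
grip_width: 0.648
grasp_force: 0.0
5068 ((412.6966552734375, 384.3010559082031), (33.52875518798828, 34.390403747558594), 73.83296966552734)
t 18.25 pos [411.5 384.3  68.3] yaw 73.9 tilt [-0.2  -0.12] w 0.653 gf 0.0 f [ 0.3 -0.1 -0.3]
(413, 385.5, 18, 74) -> [-0.02  0.03  1.01] [-0.02 -0.02 -0.01]
```

```bash
python3 -m pendant '[[-0.02,0,0.5,0,0,0,0.3],[-0.02,0,0.9,0,0,0,0.3],[-0.02,0,1,0,0,0,0.3],[-0.02,0,1,0,0,0,0.3],[-0.02,0,1,0,0,0,-0.4],[-0.02,0,1,0,0,0,-0.4],[-0.02,0,1,0,0,0,-0.4],[-0.02,0,1,0,0,0,-0.4],[-0.02,0,1,0,0,0,-0.4],[-0.02,0,1,0,0,0,-0.4]]' 25
python3 - <<'E'
from h import *
go((643,144,110,88),(643,144,24,88))
c,p,d=shot('wrist','w7.png');
c,p,d=shot('side','s7.png');
import cv2
a=cv2.imread('pics/w7.png');b=cv2.imread('pics/s7.png')[240:390,290:490]
cv2.imwrite('pics/c7.png',np.hstack([cv2.resize(a,(400,300)),cv2.resize(b,(400,300))]))
E
```

```text
clock: 19.5
position: [0.412, 0.3848, 0.0187]
ee_rot: [0.139, 0.99, -0.001, -0.001]
ft_force: [-0.5, -0.5, 7.2]
grip_width: 0.378
grasp_force: 25.0
t 19.5 pos [412.  384.8  18.7] yaw 74.0 tilt [-0.18 -0.08] w 0.378 gf 25.0 f [-0.5 -0.5  7.2]
(643, 144, 110, 88) -> [-5.76 -3.36 -1.83] [-0.01 -0.02 -1.75]
(643, 144, 24, 88) -> [-5.77 -3.36 -0.11] [-0.01 -0.02 -1.75]
```

View pics/c7.png

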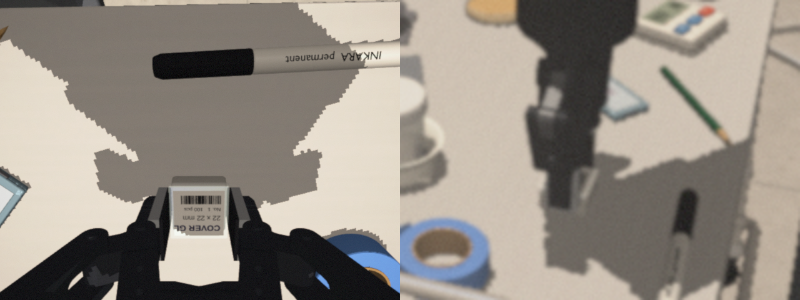

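The box is squarely between the pads (200,210 in the left half). I'll lift and carry it over.

```bash
python3 -m pendant '[[0,0,-0.8,0,0,0,-0.4],[-0.5,-0.2,-1.6,0,0,-0.1,-0.4],[-1.5,-0.7,-1.7,0,0,-0.5,-0.4],[-2.5,-1.2,-1.7,0,0,-0.9,-0.4],[-3.5,-1.8,-1.7,0,0,-1.3,-0.4],[-4.5,-2.4,-1.7,0,0,-1.75,-0.4],[-5.3,-3,-1.7,0,0,-1.75,-0.4],[-5.77,-3.36,-1.4,0,0,-1.75,-0.4],[-5.77,-3.36,-0.9,0,0,-1.75,-0.4],[-5.77,-3.36,-0.9,0,0,-1.75,-0.4]]'
python3 - <<'E'
from h import *
c,p,d=shot('wrist','w8.png');W=cloud(c,d)
m=(W[...,2]>.007)&(W[...,2]<.014)&(abs(W[...,0]-.643)<.04)&(abs(W[...,1]-.144)<.035)
q=W[m];print(len(q), cv2.minAreaRect((q[:,:2]*1000).astype(np.float32)) if len(q)>5 else '')
go((643,144,24,88))
E
```

```text
clock: 20.85
position: [0.6414, 0.1431, 0.0606]
ee_rot: [0.017, 1.0, -0.002, -0.004]
ft_force: [-0.7, 0.8, -0.8]
grip_width: 0.381
grasp_force: 25.3
702 ((627.5021362304688, 143.81234741210938), (33.11470413208008, 55.809452056884766), 0.9633866548538208)
t 20.9 pos [642.1 143.8  62.1] yaw 88.0 tilt [-0.33 -0.16] w 0.388 gf 25.3 f [-0.1  0.3  0.9]
(643, 144, 24, 88) -> [-0.02  0.01  0.76] [-0.02 -0.04  0.  ]
```

View pics/w8.png

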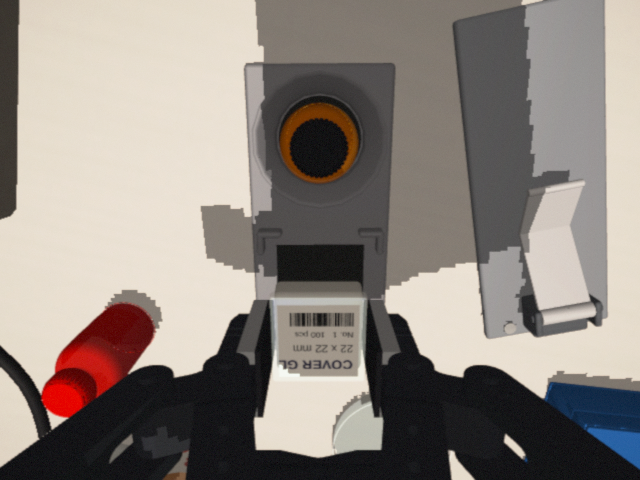

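The bottle sits centred in its cup at (319,140), and the box is aligned over the bay. I'll lower and release it.

```bash
python3 -m pendant '[[-0.01,0,0.4,0,0,0,-0.4],[-0.01,0,0.7,0,0,0,-0.4],[-0.01,0,0.78,0,0,0,-0.4],[-0.01,0,0.78,0,0,0,-0.4],[-0.01,0,0.78,0,0,0,0],[-0.01,0,0.78,0,0,0,0.2],[-0.01,0,0.78,0,0,0,0.2],[-0.01,0,0.4,0,0,0,0.2],[-0.01,0,-0.2,0,0,0,0.2],[-0.01,0,-0.9,0,0,0,0.2]]'
python3 - <<'E'
from h import *
go((480,260,120,30),(389,243,100,33))
c,p,d=shot('wrist','w9.png');W=cloud(c,d)
m=(W[...,2]>.015)&(W[...,2]<.03)&(abs(W[...,0]-.643)<.028)&(abs(W[...,1]-.144)<.028)
q=W[m];print('box',len(q), cv2.minAreaRect((q[:,:2]*1000).astype(np.float32)) if len(q)>5 else '',np.percentile(q[:,2],[5,50,95]))
b=cv2.imread('pics/w9.png');cv2.imwrite('pics/c9.png',b[100:480,100:600])
E
```

```text
clock: 22.15
position: [0.6435, 0.1435, 0.1094]
ee_rot: [0.017, 1.0, -0.001, -0.002]
ft_force: [0.7, 0.0, -0.7]
grip_width: 0.597
grasp_force: 0.0
t 22.15 pos [643.5 143.5 109.4] yaw 88.0 tilt [-0.22 -0.15] w 0.597 gf 0.0 f [ 0.7  0.  -0.7]
(480, 260, 120, 30) -> [ 3.35  2.21 -0.21] [-0.03 -0.01  7.25]
(389, 243, 100, 33) -> [5.15 1.81 0.2 ] [-0.03 -0.02  6.88]
box 3673 ((643.6400756835938, 142.95925903320312), (33.418670654296875, 34.11465835571289), 88.18310546875) [0.02043986 0.02170773 0.022823  ]
```

View pics/c9.png

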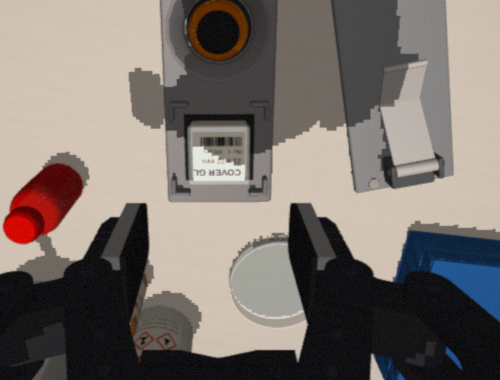

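The box is flat and centred in the bay (220,150 in the crop; depth shows the top at 21.7 mm). Next is the mailer: its long axis is at 123° and I'll grasp it about 10 mm towards the trailing end.

```bash
python3 -m pendant '[[0.8,0.3,0,0,0,1,0.2],[1.7,0.6,0,0,0,2.2,0.1],[2.6,0.9,0,0,0,3.4,0.1],[3.5,1.3,0.1,0,0,4.6,0.1],[4.4,1.6,0.3,0,0,5.8,0.1],[5.1,1.9,0.6,0,0,6.88,0.1],[5.28,1.98,0.9,0,0,6.88,0.1],[5.28,1.98,1,0,0,6.88,0.1],[5.28,1.98,1,0,0,6.88,0.1],[5.28,1.98,1,0,0,6.88,0.1]]'
python3 - <<'E'
from h import *
o=manip.get_obs();print(np.round(o['joint_pos'],2))
c,p,d=shot('wrist','w10.png');W=cloud(c,d)
m=(W[...,2]>.003)&(W[...,2]<.012)&(abs(W[...,0]-.387)<.07)&(abs(W[...,1]-.245)<.07)
for r in manip.trace('slide_mailer','wrist')[:2]:
    q=W[r['pixels']]; q=q[(q[:,2]>.003)&(q[:,2]<.012)]
    print(r['p'],r['box'],len(q),cv2.minAreaRect((q[:,:2]*1000).astype(np.float32)) if len(q)>9 else '', q[:,2].mean())
go((383,251.5,14,33))
f=W[(d>0)&(d<0.3)]; g=f[f[:,2]>.02]; print('fingertip lowest z', np.percentile(g[:,2],[0,0.5,2,5]) if len(g) else '', len(g))
E
```

```text
clock: 23.45
position: [0.384, 0.2511, 0.0587]
ee_rot: [0.478, 0.878, -0.002, -0.001]
ft_force: [-0.3, 0.4, 0.2]
grip_width: 0.55
grasp_force: 0.0
[-0.96  0.18  0.3   2.1  -0.07  0.88 -0.04]
0.67 [273.8, 204.8, 355.5, 381.4] 12730 ((386.8849182128906, 241.6969451904297), (34.05533981323242, 89.25322723388672), 33.45500564575195) 0.006823324992046217
t 23.55 pos [383.6 251.3  58.6] yaw 32.9 tilt [-0.21 -0.13] w 0.55 gf 0.0 f [0.6 0.4 0.1]
(383, 251.5, 14, 33) -> [ 0.01 -0.    0.89] [-0.03 -0.   -0.01]
fingertip lowest z [0.02000012 0.0204015  0.05617884 0.06590945] 53212
```

View pics/w10.png

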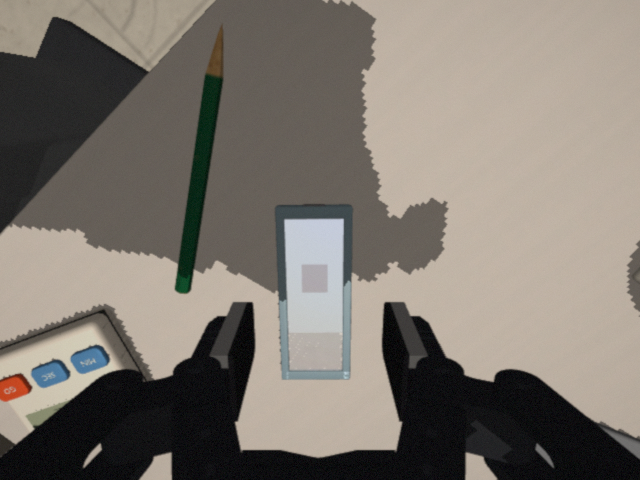

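```bash
python3 -m pendant '[[0,-0.05,0.4,0,0,-0.07,0.1],[0,-0.05,0.7,0,0,-0.07,0],[0,-0.05,0.85,0,0,-0.07,0],[0,-0.05,0.9,0,0,-0.07,0],[0,-0.05,0.93,0,0,-0.07,0],[0,-0.05,0.93,0,0,-0.07,0],[0,-0.05,0.93,0,0,-0.07,0],[0,-0.05,0.93,0,0,-0.07,0],[0,-0.05,0.93,0,0,-0.07,0],[0,-0.05,0.93,0,0,-0.07,0]]'
python3 - <<'E'
from h import *
go((383,251.5,10,33))
c,p,d=shot('wrist','w11.png');W=cloud(c,d)
o=manip.get_obs();P=np.array(o['position']);M=R.from_quat(o['ee_rot']).as_matrix()
L=(W-P)@M*1000
for s in(-1,1):
    m=(L[...,1]*s>16)&(L[...,1]*s<45)&(abs(L[...,0])<13)&(L[...,2]<12)&(L[...,2]>-15)
    q=L[m];print(s,len(q),np.percentile(q,[1,50,99],axis=0).round(1).tolist() if len(q) else '')
cv2.imwrite('pics/c11.png',cv2.imread('pics/w11.png')[200:480,140:500])
E
```

```text
clock: 24.8
position: [0.3807, 0.2501, 0.0123]
ee_rot: [0.473, 0.881, -0.002, -0.001]
ft_force: [-2.1, -0.6, 5.4]
grip_width: 0.5
grasp_force: 2.8
t 24.8 pos [380.7 250.1  12.3] yaw 33.5 tilt [-0.23 -0.13] w 0.5 gf 2.8 f [-2.1 -0.6  5.4]
(383, 251.5, 10, 33) -> [-0.    0.05  0.05] [-0.03 -0.    0.07]
-1 3442 [[-11.6, -44.6, -14.7], [6.7, -25.1, 5.5], [12.7, -16.2, 12.0]]
1 3893 [[-11.8, 16.2, -14.5], [6.7, 25.9, 6.2], [12.8, 44.7, 12.0]]
```

View pics/c11.png

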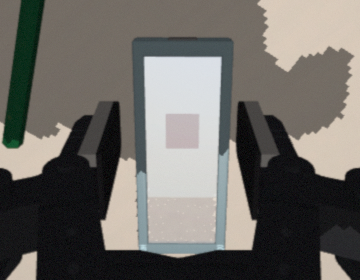

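The fingertips are just on the table (5 N at z = 12.3) and the mailer is centred between the pads. I'll ease up 1 mm and close.

```bash
python3 -m pendant '[[0,0,-0.03,0,0,0,0],[0,0,-0.03,0,0,0,-0.4],[0,0,-0.03,0,0,0,-0.4],[0,0,-0.03,0,0,0,-0.4],[0,0,-0.03,0,0,0,-0.4],[0,0,-0.03,0,0,0,-0.4],[0,0,-0.03,0,0,0,-0.4],[0,0,-0.3,0,0,0,-0.4],[0,0,-0.7,0,0,0,-0.4],[0,0,-0.7,0,0,0,-0.4]]' 30
python3 - <<'E'
from h import *
b=np.radians(9.8);C=np.array([601,242])
P=C+np.array([np.cos(b),np.sin(b)])*-68
print(P)
go((*P,70,99.8),(*P,25,99.8))
c,p,d=shot('wrist','w12.png');W=cloud(c,d)
for r in manip.trace('slide_mailer','wrist')[:1]:
    q=W[r['pixels']]; q=q[np.isfinite(q[:,0])&(abs(q[:,2]-np.median(q[:,2]))<.006)]
    print(r['p'],cv2.minAreaRect((q[:,:2]*1000).astype(np.float32)))
    A=np.c_[q[:,:2],np.ones(len(q))]; print('plane slope deg',np.degrees(np.linalg.lstsq(A,q[:,2],rcond=None)[0][:2]),q[:,2].mean())
# board, from top view
c,p,d=shot('top');W=cloud(c,d)
E
```

```text
clock: 26.1
position: [0.3816, 0.251, 0.0484]
ee_rot: [0.473, 0.881, -0.001, -0.001]
ft_force: [-0.1, 0.5, -0.5]
grip_width: 0.385
grasp_force: 30.4
[533.9922629  230.42575406]
t 26.1 pos [381.6 251.   48.4] yaw 33.5 tilt [-0.11 -0.01] w 0.385 gf 30.4 f [-0.1  0.5 -0.5]
(np.float64(533.9922629031227), np.float64(230.4257540567098), 70, 99.8) -> [-2.03  2.31 -0.44] [-0.01 -0.01 -8.28]
(np.float64(533.9922629031227), np.float64(230.4257540567098), 25, 99.8) -> [-2.03  2.31  0.46] [-0.01 -0.01 -8.28]
0.92 ((0.0, 0.0), (0.0, 0.0), 0.0)
plane slope deg [0. 0.] nan<stdin>:10: RuntimeWarning: Mean of empty slice.
  ret = ret.dtype.type(ret / rcount)
```

```bash
python3 -m pendant '[[-0.2,0.2,-0.3,0,0,-0.8,-0.4],[-0.5,0.6,-0.5,0,0,-2,-0.4],[-0.8,0.95,-0.5,0,0,-3.2,-0.4],[-1.1,1.3,-0.5,0,0,-4.4,-0.4],[-1.5,1.7,-0.5,0,0,-5.6,-0.4],[-1.8,2.1,-0.5,0,0,-6.8,-0.4],[-2.03,2.31,-0.4,0,0,-8,-0.4],[-2.03,2.31,-0.2,0,0,-8.28,-0.4],[-2.03,2.31,-0.1,0,0,-8.28,-0.4],[-2.03,2.31,-0.1,0,0,-8.28,-0.4]]'
python3 - <<'E'
from h import *
go((534,230.4,25,99.8))
c,p,d=shot('wrist','w13.png');W=cloud(c,d)
for t in('slide_mailer','clip_board'):
  for r in manip.trace(t,'wrist')[:1]:
    q=W[r['pixels']]; q=q[np.isfinite(q[:,0])]; q=q[abs(q[:,2]-np.median(q[:,2]))<.004]
    print(t,r['p'],len(q),cv2.minAreaRect((q[:,:2]*1000).astype(np.float32)))
    A=np.c_[q[:,:2],np.ones(len(q))]; print('plane slope deg',np.degrees(np.linalg.lstsq(A,q[:,2],rcond=None)[0][:2]).round(2),q[:,2].mean())
E
```

```text
clock: 27.5
position: [0.5324, 0.2293, 0.0504]
ee_rot: [-0.085, 0.996, -0.001, -0.003]
ft_force: [0.2, -0.3, 0.3]
grip_width: 0.386
grasp_force: 30.3
t 27.5 pos [532.4 229.3  50.4] yaw 99.7 tilt [-0.32 -0.19] w 0.386 gf 30.3 f [ 0.2 -0.3  0.3]
(534, 230.4, 25, 99.8) -> [-0.04  0.02  0.51] [-0.02 -0.04 -0.01]
slide_mailer 0.9 19599 ((541.6561889648438, 230.4628448486328), (88.95740509033203, 34.13151931762695), 10.210844039916992)
plane slope deg [-0.25  0.03] 0.04319752301140183
clip_board 0.73 2270 ((575.0051879882812, 235.5642852783203), (94.61592864990234, 58.14686584472656), 9.668378829956055)
plane slope deg [0.39 0.12] 0.006006439712378339
```

View pics/w13.png

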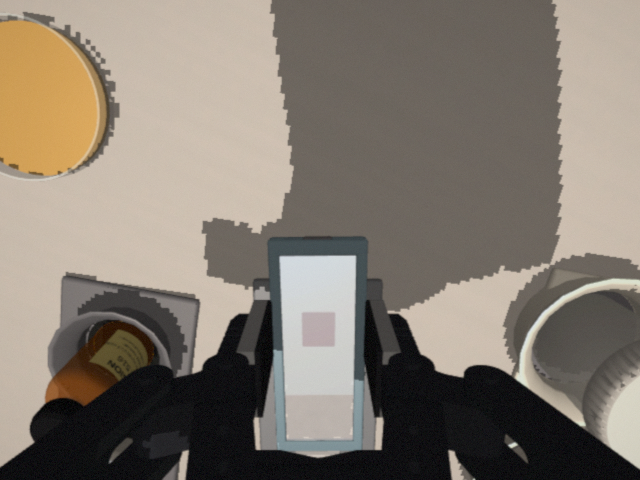

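The mailer is level and straight (10.2° against the board's 9.7°), within about 1 mm of the board's centre line, with its leading edge about 13 mm short of the lip. I'll lower it onto the plate.

```bash
python3 -m pendant '[[0,0,0.3,-0.02,-0.04,0.04,-0.4],[0,0,0.5,-0.02,-0.04,0.04,-0.4],[0,0,0.58,-0.02,-0.04,0.04,-0.4],[0,0,0.61,-0.02,-0.04,0.04,-0.4],[0,0,0.63,-0.02,-0.04,0.04,-0.4],[0,0,0.63,-0.02,-0.04,0.04,-0.4],[0,0,0.63,-0.02,-0.04,0.04,-0.4],[0,0,0.63,-0.02,-0.04,0.04,-0.4],[0,0,0.63,-0.02,-0.04,0.04,-0.4],[0,0,0.63,-0.02,-0.04,0.04,-0.4]]'
python3 - <<'E'
from h import *
b=np.radians(9.75);u=np.array([np.cos(b),np.sin(b)])
o=manip.get_obs();P=np.array(o['position'])[:2]*1000
go((*(P+20*u),18,None),(*(P+53.5*u),18,None))
c,p,d=shot('wrist');W=cloud(c,d)
for t in('slide_mailer','clip_board'):
  for r in manip.trace(t,'wrist')[:1]:
    q=W[r['pixels']]; q=q[np.isfinite(q[:,0])]; q=q[abs(q[:,2]-np.median(q[:,2]))<.003]
    print(t,r['p'],len(q),cv2.minAreaRect((q[:,:2]*1000).astype(np.float32)))
    A=np.c_[q[:,:2],np.ones(len(q))]; print('plane slope deg',np.degrees(np.linalg.lstsq(A,q[:,2],rcond=None)[0][:2]).round(2),q[:,2].mean())
E
```

```text
clock: 28.9
position: [0.5329, 0.2292, 0.0196]
ee_rot: [-0.082, 0.997, 0.0, 0.0]
ft_force: [-0.9, 0.9, -0.6]
grip_width: 0.383
grasp_force: 30.4
t 28.9 pos [532.9 229.2  19.6] yaw 99.5 tilt [0.05 0.06] w 0.383 gf 30.4 f [-0.9  0.9 -0.6]
(np.float64(552.6216753290952), np.float64(232.62452023064108), 18, None) -> [-0.4   0.    0.03] [0. 0. 0.]
(np.float64(585.6378033075408), np.float64(238.29772860958343), 18, None) -> [-1.07  0.01  0.03] [0. 0. 0.]
slide_mailer 0.79 19585 ((542.4495239257812, 230.5339813232422), (89.3216323852539, 34.1411018371582), 9.934640884399414)
plane slope deg [0.03 0.27] 0.012534387611864702
clip_board 0.83 2212 ((562.3344116210938, 233.4183807373047), (68.89317321777344, 56.75432586669922), 9.652095794677734)
plane slope deg [0.6  0.14] 0.005926791530039611
```

```bash
python3 -m pendant '[[-0.02,0,0.02,0,0,0,-0.4],[-0.08,0,0.025,0,0,0,-0.4],[-0.14,0,0.025,0,0,0,-0.4],[-0.2,0,0.025,0,0,0,-0.4],[-0.26,0,0.025,0,0,0,-0.4],[-0.32,0,0.025,0,0,0,-0.4],[-0.38,0,0.025,0,0,0,-0.4],[-0.44,0,0.025,0,0,0,-0.4],[-0.5,0,0.025,0,0,0,-0.4],[-0.52,0,0.025,0,0,0,-0.4]]'
python3 - <<'E'
from h import *
go((585.9,238.35,18.3,None))
c,p,d=shot('side','s14.png');a=cv2.imread('pics/s14.png')[220:320,190:330]
shot('top','t14.png');b=cv2.imread('pics/t14.png')[150:270,270:350]
cv2.imwrite('pics/c14.png',np.hstack([cv2.resize(a,(560,400)),cv2.resize(b,(240,400))]))
E
```

```text
clock: 30.3
position: [0.5581, 0.2337, 0.0189]
ee_rot: [-0.083, 0.997, 0.001, -0.0]
ft_force: [-6.0, -1.1, 10.2]
grip_width: 0.388
grasp_force: 31.4
t 30.3 pos [558.1 233.7  18.9] yaw 99.5 tilt [-0.03  0.06] w 0.388 gf 31.4 f [-6.  -1.1 10.2]
(585.9, 238.35, 18.3, None) -> [-0.56  0.    0.01] [0. 0. 0.]
```

View pics/c14.png

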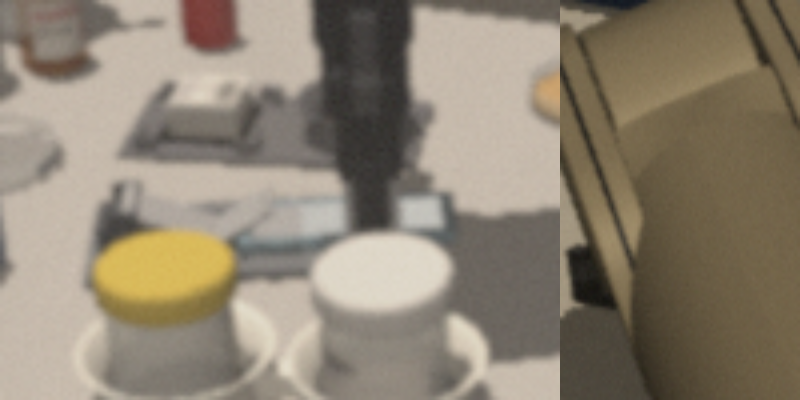

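The mailer's leading end is under the lip (240-300, 225) and level. The vertical force is 10 N, so I'll ease up slightly and keep sliding.

```bash
python3 -m pendant '[[-0.06,0,-0.008,0,0,0,-0.4],[-0.13,0,-0.01,0,0,0,-0.4],[-0.2,0,-0.01,0,0,0,-0.4],[-0.27,0,-0.01,0,0,0,-0.4],[-0.34,0,-0.01,0,0,0,-0.4],[-0.41,0,-0.01,0,0,0,-0.4],[-0.48,0,-0.01,0,0,0,-0.4],[-0.55,0,-0.01,0,0,0,-0.4],[-0.57,0,-0.01,0,0,0,-0.4],[-0.57,0,-0.01,0,0,0,-0.4]]'
python3 - <<'E'
from h import *
go((586,238.4,18.3,99.7))
c,p,d=shot('wrist','w15.png');W=cloud(c,d)
for t in('slide_mailer','clip_board'):
  for r in manip.trace(t,'wrist')[:1]:
    q=W[r['pixels']]; q=q[np.isfinite(q[:,0])]; q=q[abs(q[:,2]-np.median(q[:,2]))<.003]
    print(t,r['p'],len(q),cv2.minAreaRect((q[:,:2]*1000).astype(np.float32)),q[:,2].mean())
E
```

```text
clock: 31.65
position: [0.5869, 0.2382, 0.019]
ee_rot: [-0.082, 0.997, 0.001, 0.001]
ft_force: [-1.5, 0.1, 4.5]
grip_width: 0.385
grasp_force: 30.8
t 31.65 pos [586.9 238.2  19. ] yaw 99.5 tilt [0.06 0.06] w 0.385 gf 30.8 f [-1.5  0.1  4.5]
(586, 238.4, 18.3, 99.7) -> [0.02 0.01 0.01] [ 0.01  0.01 -0.03]
slide_mailer 0.73 15473 ((596.0794067382812, 239.4571990966797), (88.61809539794922, 34.19580841064453), 9.999055862426758) 0.01188387357687539
clip_board 0.65 18259 ((587.1183471679688, 237.69168090820312), (118.59528350830078, 58.30176544189453), 9.71938419342041) 0.00592369634506484
```

View pics/w15.png

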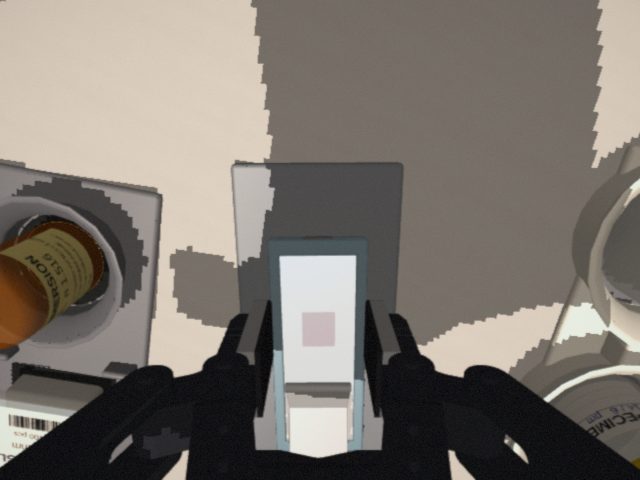

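The mailer is under the clip, which shows at (317,390) over it. It is straight (10.0° against 9.7°), with its centre at board x ≈ -4 mm. I'll release and retreat.

```bash
python3 -m pendant '[[0,0,0,0,0,0,-0.4],[0,0,0,0,0,0,0],[0,0,0,0,0,0,0],[0,0,0,0,0,0,0],[0,0,0,0,0,0,0],[0,0,-0.3,0,0,0,0],[0,0,-0.8,0,0,0,0],[0,0,-1.5,0,0,0,0],[0,0,-2.4,0,0,0,0],[0,0,-2.4,0,0,0,0]]'; python3 -m pendant '[[0.8,0,-0.6,0,0,0,0],[1.6,0.3,-1.2,0,0,0,0],[2.2,0.9,-1.6,0,0,0,0],[2.2,1.8,-1.8,0,0,0,0],[2.2,2.7,-1.8,0,0,0,0],[2.2,3.6,-1.8,0,0,0,0],[2.2,4.3,-1.8,0,0,0,0],[2.2,4.3,-1.8,0,0,0,0],[2.2,4.3,-1.8,0,0,0,0],[2.2,4.3,-1.8,0,0,0,0]]';python3 - <<'E'
from h import *
go()
c,p,d=shot('top','t16.png');W=cloud(c,d)
def rc(n,box,zl,zh):
    x,y,s=box;m=(W[...,2]>zl)&(W[...,2]<zh)&(abs(W[...,0]-x)<s)&(abs(W[...,1]-y)<s);q=W[m]
    print(n,len(q),cv2.minAreaRect((q[:,:2]*1000).astype(np.float32)) if len(q)>5 else '',q[:,2].mean() if len(q) else '')
rc('pot_a',(.612,.352,.035),.05,.07);rc('pot_b',(.536,.353,.035),.05,.07);rc('oil',(.577,.147,.02),.053,.07);rc('box',(.643,.144,.027),.016,.03)
for t in('slide_mailer','clip_board'):
  for r in manip.trace(t,'top')[:1]:
    q=W[r['pixels']]; q=q[np.isfinite(q[:,0])]; q=q[abs(q[:,2]-np.median(q[:,2]))<.005]
    print(t,r['p'],len(q),cv2.minAreaRect((q[:,:2]*1000).astype(np.float32)),q[:,2].mean())
s=shot('side','s16.png')
a=cv2.imread('pics/t16.png')[150:290,215:395];b=cv2.imread('pics/s16.png')[180:360,190:420]
cv2.imwrite('pics/c16.png',np.hstack([cv2.resize(a,(400,311)),cv2.resize(b,(400,311))]))
E
```

```text
clock: 33.05
position: [0.5889, 0.2389, 0.1442]
ee_rot: [-0.082, 0.997, 0.002, 0.004]
ft_force: [-0.0, -0.7, 0.1]
grip_width: 0.5
grasp_force: 0.0
clock: 34.3
position: [0.4433, 0.4307, 0.2292]
ee_rot: [-0.082, 0.997, 0.0, 0.001]
ft_force: [-0.2, 0.4, -0.5]
grip_width: 0.5
grasp_force: 0.0
t 34.3 pos [443.3 430.7 229.2] yaw 99.4 tilt [0.07 0.04] w 0.5 gf 0.0 f [-0.2  0.4 -0.5]
pot_a 722 ((612.3557739257812, 352.4779052734375), (48.46052169799805, 49.34727478027344), 32.39972686767578) 0.05823895251345119
pot_b 737 ((536.4256591796875, 352.0241394042969), (48.85633850097656, 48.17815017700195), 89.78485870361328) 0.05817200358809721
oil 96 ((577.8201904296875, 146.26707458496094), (16.590587615966797, 16.915061950683594), 87.59544372558594) 0.06042077058772962
box 377 ((644.3026733398438, 143.52291870117188), (33.27736282348633, 33.24360656738281), 0.2602017819881439) 0.020905838156278236
slide_mailer 0.84 619 ((596.4205932617188, 240.07008361816406), (84.34298706054688, 33.628265380859375), 10.474839210510254) 0.010963868174411629
clip_board 0.87 1517 ((601.9839477539062, 240.76083374023438), (145.99188232421875, 61.13663101196289), 9.765458106994629) 0.005220045633822929
```

View pics/c16.png

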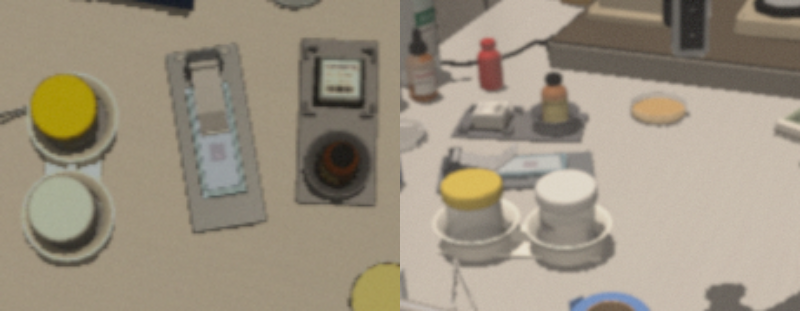

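All five things are seated: both pots at (63,107) and (62,210), the bottle at (340,160), the box at (340,82), and the mailer flat and straight under the clip at (215,140). The arm is clear of everything.

```bash
python3 -c "
from workcell import manip
print(manip.hand_in())"
```

```text
the job is handed in; nothing more can be done
None
```

The job is handed in at 34 s: both pots, the oil bottle and the cover-glass box are in their holders, and the mailer lies flat and straight under the clip, with everything released and the arm clear.

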